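# Count the print, then hold the sprung clamp arm open

### The job

The print on the little jig is finished: log it by swinging the print counter's sprung lever all the way to its stop and letting go so that it springs fully back. Then swing the jig's sprung clamp arm off the card until it is right against its stop peg, and keep it held there with the fingers so that the card can be taken out: your program finishes while still holding it at the stop. Leave the lidded tub, the bottle and the squeegee where they stand.

Things in the scene. Friction and masses are not known exactly. Their poses are not given: they have to be found in the camera images.
- counter: Print counter, fixed: grey box 85 x 75 mm on a dark base plate 120 x 100 x 10 mm; box top 60 mm above the bench, four small white wheels in a black window on its far part. A flat level steel lever with a black thumb post turns on its top. Origin: centre of the underside; x away from the robot at yaw 0, z up; yaw varies by up to 0.4 rad either way.
- counter_lever (a joint): Counter lever (rad), vertical axis, 66 to 72 mm above the bench. 0 = at rest, pointing 230 degrees anticlockwise from the counter's +x (near right). Grows turning CLOCKWISE seen from above, to its stop (small steel pin) at 1.10. Its spring returns it to 0 when let go; at the thumb post it takes 1.5 N at first, 3 N at the stop.
- lever_post (a point): The thumb post of the counter lever: an upright black round post 12 mm in diameter, 62 mm from the lever's axis, free from 72 mm to its top at 109 mm above the bench. This point is on the post's axis, 90 mm above the bench, and moves with the lever.
- lever_pivot (a point): Point on the vertical axis of the counter lever, 90 mm above the bench, 15 mm along the counter's +x from its centre; fixed. The hub below it reaches 74 mm. Axes as the counter's.
- jig: Printing jig, fixed: plywood board 240 x 200 x 15 mm with a white card on it. At its far right corner a steel hanger bracket (top 79 mm above the bench) carries a dark round pivot body with a coil spring and the clamp arm. Origin: centre of the underside; x away from the robot at yaw 0, z up; yaw varies by up to 0.4 rad either way.
- clamp_arm (a joint): Clamp arm (rad): two level aluminium bars, 20 mm wide over all, 47 to 59 mm above the bench, vertical axis. 0 = at rest over the card, pointing 130 degrees anticlockwise from the jig's +x. Grows turning ANTICLOCKWISE from above, to its stop (12 mm steel peg, top at 62 mm, 40 mm along the arm) at 1.25. Sprung back to 0 when let go; at the post 4 N at first, 8 N at the stop.
- clamp_post (a point): The post of the clamp arm: an upright black round post 14 mm in diameter at the arm's free end, 120 mm from its axis, free from 59 mm to its top at 111 mm above the bench. This point is on the post's axis, 85 mm above the bench, and moves with the arm.
- clamp_pivot (a point): Point on the vertical axis of the clamp arm, 85 mm above the bench, just above the hanger's top tab (jig frame: x 90 mm, y -50 mm); fixed. Axes as the jig's.
- tub: Bystander: closed round tub of ink, 72 mm in diameter, 70 mm high, beyond the jig's far edge; loose. Origin at the centre of its underside, z up.
- bottle: Bystander: closed ink bottle, 52 mm in diameter, 120 mm high, beyond the counter; loose. Origin at the centre of its underside, z up.
- squeegee: Bystander: wooden squeegee with a rubber strip, 160 x 38 x 50 mm, standing on its long edge beyond the work near the bench's far side; loose. Origin at the centre of its underside, y along its length, z up.
Not all that is in view belongs to the job. Several things look just like the counter: the one meant starts farthest to the robot's left.

How it is judged:
By the outcome, as a careful person would: the job done as asked, in the order asked, and still so for the second after the job is handed in, while the arm keeps its last pose, push and grip.
It also fails if it takes over 51 s, if anything falls off the work surface, if the arm or the gripper's body presses on something with over 40 N, if the wrist force passes 120 N, or if a joint passes its speed limit or range.

### The arm

A 6-joint arm with a two-finger parallel gripper is mounted at the origin on the work surface. World frame = base frame: x ahead of the robot, y to its left, z up, the work surface at z = 0. Lengths are in m, angles in rad, forces in N, time in s.
With the tool pointing down it reaches from about 0.375 to 0.9 m from the base axis. Payload 3.1 kg.
Tool frame: the origin (TCP) lies at the very end of the fingers, on their centre line; the grasp point (between the pads) lies 19 mm behind it (manip.hold_point_z is the distance from the TCP to the grasp point, in m); y points along the fingers, z is the direction in which the jaws open and shut, and the axes are right-handed (so a half turn about y gives the same grasp; the last joint's range is limited). The gripper opens to 85 mm and grips with 20 to 120 N. Pads are 22 mm wide; open, the fingers measure 114 mm over their backs; the gripper's body (76 mm by 85 mm) begins 54 mm behind the grasp point. The pads swing forward as they close: fully open they stand 13 mm farther back than shut.
Start: joints at [1.163, 0.527, 1.433, -0, 1.181, -0.178], TCP at [0.142, 0.609, 0.231] pointing down, gripper open.
Joint ranges: [-3.08, 3.08], [-0.75, 2.2], [0.22, 2.44], [-1.43, 4.57], [0, 2.65], [-2.85, 2.85]. Speed limits (rad/s): [2.79, 2.79, 3.14, 3.14, 3.14, 3.14].

### API

Orientations are given as a unit quaternion [x, y, z, w].
In Python, from station import manip, eyes, workorder gives the robot as it stands. The module is installed in compiled form; this text tells all that it offers.
- The arm moves only by the shell command python3 -m jog 'ROWS' [OPENING] [FORCE]. ROWS is JSON, a list of rows, each a list of 2 entries, a list of its own where there are three numbers: the shift along the tool's x, y, z in cm, then the turn about the tool's y in rad. A call has 1 to 20 rows; each row is the pose to reach, as a shift and turn from the pose commanded when the call began, along the tool's axes at that moment; what a row does not reach only later rows make up. A row lasts 1/12 s, in which the tool goes at most 41.7 mm and 7.16 degrees, less where a joint would pass 70% of its speed; a pose out of reach is approached as far as the arm can. A call with a gripper value outside its range is refused whole. OPENING is the finger opening in cm, from 0 to 8.54, set as the call begins (- or left out, the last holds). The fingers move at their own pace and stop on an object; FORCE is the grip in N (left out, the last holds). Time passes only in rows, so rows that repeat a pose let the fingers close. It gives the time, the measured TCP pose, the force and the opening at its end, in the units of the state.
- manip.sense(): the state, without advancing time (a new reading comes with each control period).
- eyes.snapshot(name): name is "scene" or "top" or "wrist"; returns a dict with "frame" (420x560x3 uint8, red, green, blue), "vfov" (degrees; the focal length in pixels is half the picture's height over the tangent of half this angle, whatever the lens; pixels are square), "cx", "cy" (the principal point, pixels), "rvec" (rotation vector, rad) and "tvec" (3), from world to camera coordinates, as OpenCV has them. Camera axes: x right, y down, z forward; pixel columns grow to the right and rows downward; lengths in m; the calibration is good to about 2 mm. A picture is of the moment at which its call begins. There is no depth.
- workorder.sign_off(): hands the job in, once; it reports no verdict.
The state is a dict: "t": time; "q": joint angles; "qd": joint speeds; "tau": joint torques, N m; "tcp_pos": TCP position; "tool_rot": TCP orientation; "force": force on the tool from outside, world axes, zero at the start; "ft_torque": the same for the moment, N m; "finger_gap": opening from 0.0 (shut) to 1.0 (fully open).
Only numpy, scipy, OpenCV 4.12 (cv2) and the standard library are available. Lean on these libraries where they do the work, as an engineer would, in place of code of your own. Each camera call takes 0.05 s, during which the arm holds its last target. There are 200 camera calls.

## Working session

There is one attempt and no reset: what is moved stays moved. The work goes in short steps, Python scripts to look and compute and a shell command to move; the robot and the scene stay as the last step left them, time stands still between calls to the robot, and variables do not carry over. Pictures are saved under pics/ and viewed, about 8 in all and at most 12, crops included, and the job is handed in when it is done.

```bash
mkdir -p pics
cat > h.py <<'E'
import numpy as np, cv2
from station import manip, eyes, workorder
def snap(n,fn):
    s=eyes.snapshot(n); cv2.imwrite('pics/'+fn+'.png',cv2.cvtColor(s['frame'],cv2.COLOR_RGB2BGR)); np.savez('pics/'+fn,**s); return s
def load(fn): return np.load('pics/'+fn+'.npz')
def cam(s):
    f=210/np.tan(np.radians(float(s['vfov']))/2); R=cv2.Rodrigues(np.array(s['rvec'],float))[0]
    return f,R,np.array(s['tvec'],float).ravel()
def back(s,u,v,z):
    f,R,t=cam(s); d=R.T@np.array([(u-float(s['cx']))/f,(v-float(s['cy']))/f,1]); c=-R.T@t
    return c+d*(z-c[2])/d[2]
def proj(s,p):
    f,R,t=cam(s); q=R@np.array(p)+t; return float(s['cx'])+f*q[0]/q[2],float(s['cy'])+f*q[1]/q[2]
def crop(fn,u0,v0,u1,v1,k,out):
    im=cv2.imread('pics/'+fn+'.png')[v0:v1,u0:u1]; cv2.imwrite('pics/'+out+'.png',cv2.resize(im,None,fx=k,fy=k,interpolation=cv2.INTER_CUBIC))
E
python3 - <<'E'
from h import *
a=snap('scene','s0');b=snap('top','t0')
im=np.vstack([cv2.imread('pics/t0.png')]);cv2.imwrite('pics/t0b.png',cv2.resize(im,(800,600)))
m=manip.sense();print(m,manip.hold_point_z)
from scipy.spatial.transform import Rotation as R
print(R.from_quat(m['tool_rot']).as_matrix())
for s in(a,b):
  f,Rr,t=cam(s);print(f,-Rr.T@t)
E
```

```text
{'t': 0.1, 'q': array([ 1.16348451e+00,  5.28382634e-01,  1.43379222e+00, -2.40296447e-06,
        1.18140680e+00, -1.78472259e-01]), 'qd': array([ 0.00028993, -0.00125121, -0.00288595, -0.00115906, -0.00010331,
       -0.00064998]), 'tau': array([-5.67234383e-05, -4.43303239e+01, -1.78587431e+01, -2.21114769e-04,
        3.83763647e-03, -4.27482604e-06]), 'tcp_pos': array([0.14147112, 0.60810585, 0.23041994]), 'tool_rot': array([ 0.70315633, -0.0809325 ,  0.08052794, -0.70180934]), 'force': array([-0.50587385,  0.23061111,  0.5009952 ]), 'ft_torque': array([-0.04265005, -0.00374104,  0.0231802 ]), 'finger_gap': 1.0016102345828595} 0.0187
[[ 9.73930365e-01 -7.85882917e-04  2.26845823e-01]
 [-2.26846913e-01 -1.82715101e-03  9.73928714e-01]
 [-3.50912364e-04 -9.99998022e-01 -1.95779296e-03]]
523.5275447373169 [1.21904564 0.0112663  0.6981747 ]
530.5045341930967 [ 0.37212247 -0.02694414  1.04524623]
```

View pics/t0b.png

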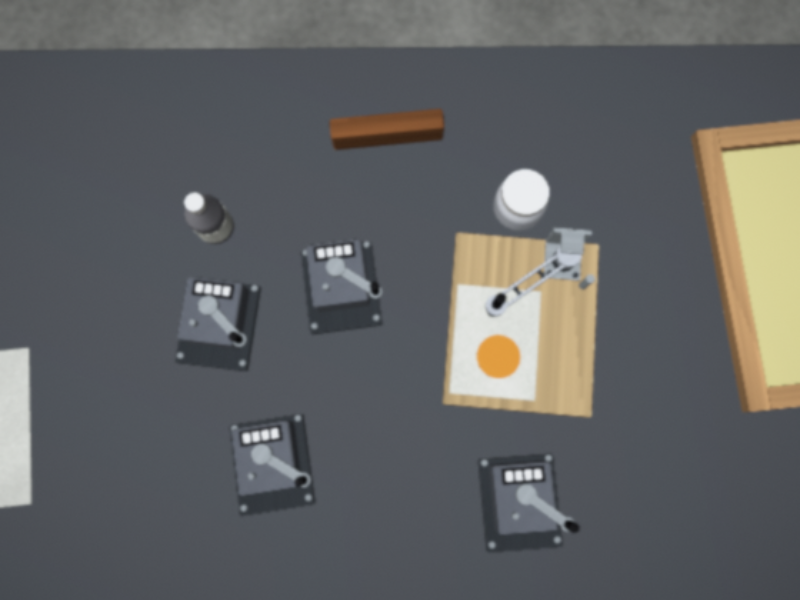

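View pics/s0.png

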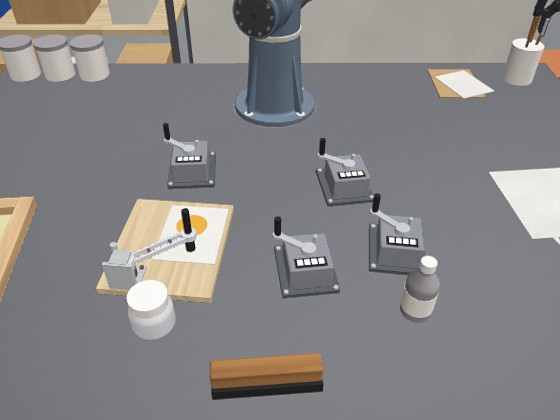

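Top view (800x600): the target counter is leftmost, hub at about (208,305) and post top at about (238,338). The jig board's corners are (457,234), (599,243), (591,416), (444,404), with the pivot near (570,256) and the clamp post top near (498,300). I'll enlarge both.

Run:
```python
from h import *
crop('t0',110,180,200,265,4,'c1');crop('t0',300,150,430,300,4,'c2')
a=cv2.imread('pics/c1.png');b=cv2.imread('pics/c2.png')
a=cv2.resize(a,(275,260)) if 0 else a
c=np.zeros((600,800,3),np.uint8);b=cv2.resize(b,None,fx=.84,fy=.84);c[:340,:360]=a;c[:b.shape[0],362:362+b.shape[1]]=b;cv2.imwrite('pics/c12.png',c)
```

```text
(no output)
```

View pics/c12.png

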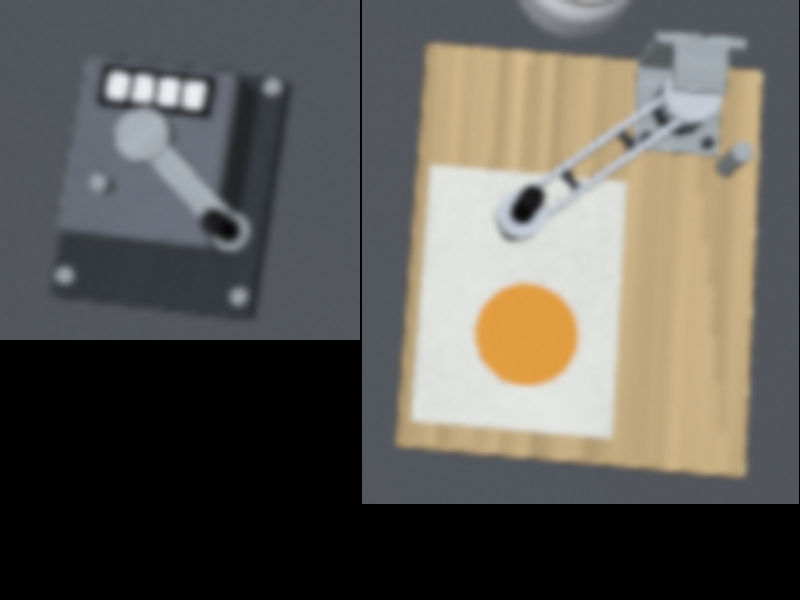

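Run:
```python
from h import *
s=load('t0')
A=lambda u,v,z:back(s,u/4+110-.4,v/4+180-.4,z)
B=lambda u,v,z:back(s,(u-362)/3.36+300-.4,v/3.36+150-.4,z)
bl,br,tr=A(52,297,.01),A(256,318,.01),A(290,82,.01)
print('base',bl,br,tr,np.linalg.norm(br-bl),np.linalg.norm(tr-br))
c=(bl+tr)/2; print('c',c)
y1=np.arctan2(*(tr-br)[1::-1]);y2=np.arctan2(*(bl-br)[1::-1])-np.pi/2;print('yaw',y1,y2)
yaw=(y1*1.2+y2)/2.2
P=c[:2]+.015*np.array([np.cos(yaw),np.sin(yaw)]);hub=A(141,134,.074)[:2]
print('pivot',P,hub)
a=np.radians(230)+yaw
for q in(P,hub):print('post',q+.062*np.array([np.cos(a),np.sin(a)]))
print('obs',A(230,231,.072),A(213,220,.109))
C=[B(427,44,.015),B(763,70,.015),B(745,475,.015),B(397,446,.015)]
print('jig',C,[np.linalg.norm(C[i]-C[i-1]) for i in range(4)])
c=sum(C)/4;f=(C[0]+C[1]-C[2]-C[3]);yaw=np.arctan2(f[1],f[0]);l=C[0]+C[3]-C[1]-C[2];print(c,yaw,np.arctan2(l[1],l[0])-np.pi/2)
R=np.array([[np.cos(yaw),-np.sin(yaw)],[np.sin(yaw),np.cos(yaw)]])
P=c[:2]+R@[.09,-.05];print('cpiv',P)
for d in(0,.6,1.25):
  a=np.radians(130)+yaw+d;print(d,P+.12*np.array([np.cos(a),np.sin(a)]))
print('obs',B(529,197,.111),B(520,215,.059))
print('tub',B(578,-15,.07))
```

```text
base [0.47657428 0.28603771 0.01      ] [0.46579394 0.18585112 0.01      ] [0.58322076 0.1726891  0.01      ] 0.10076491962352238 0.11816215585699753
c [0.52989752 0.22936341 0.01      ]
yaw -0.11162108976727723 -0.10719017646163875
pivot [0.54480751 0.22772259] [0.54586822 0.2290128 ]
post [0.49999848 0.18487225]
post [0.5010592  0.18616246]
obs [0.5004488  0.18643208 0.072     ] [0.50054229 0.1860643  0.109     ]
jig [array([ 0.65727025, -0.1009166 ,  0.015     ]), array([ 0.64008809, -0.30056977,  0.015     ]), array([ 0.40187495, -0.27779474,  0.015     ]), array([ 0.4192717 , -0.07944821,  0.015     ])] [np.float64(0.23896485284773195), np.float64(0.20039114925594786), np.float64(0.23929939884400114), np.float64(0.19910799691972708)]
[ 0.52962625 -0.18968233  0.015     ] -0.09264111287361337 -0.08666411156511544
cpiv [ 0.61461488 -0.2477937 ]
0 [ 0.54631502 -0.14912695]
0.6 [ 0.50253313 -0.20492552]
1.25 [ 0.49944517 -0.28149739]
obs [ 0.54608848 -0.14684673  0.111     ] [ 0.54551823 -0.14817666  0.059     ]
tub [ 0.67623483 -0.18346042  0.07      ]
```

```bash
python3 -m jog '[[[45.9,0,-36.2],-0.4],[[45.9,0,-36.2],-0.4],[[45.9,0,-36.2],-0.4],[[45.9,0,-36.2],-0.4],[[45.9,0,-36.2],-0.4],[[45.9,0,-36.2],-0.4],[[45.9,0,-36.2],-0.4],[[45.9,0,-36.2],-0.4],[[45.9,0,-36.2],-0.4],[[45.9,0,-36.2],-0.4],[[45.9,0,-36.2],-0.4],[[45.9,0,-36.2],-0.4],[[45.9,0,-36.2],-0.4],[[45.9,0,-36.2],-0.4],[[45.9,0,-36.2],-0.4],[[45.9,0,-36.2],-0.4],[[45.9,0,-36.2],-0.4],[[45.9,0,-36.2],-0.4]]' 0 40
cat > st.py <<'E'
from h import *
from scipy.spatial.transform import Rotation as R
m=manip.sense();M=R.from_quat(m['tool_rot']).as_matrix()
print(m['t'],m['tcp_pos'].round(4),'F',m['force'].round(1),'gap',round(m['finger_gap'],3),'zdir',np.degrees(np.arctan2(M[1,2],M[0,2])).round(1),'q',m['q'].round(2))
E
python3 st.py
```

```text
t: 1.6
tcp_pos: [0.5051, 0.153, 0.2309]
tool_rot: [-0.704, -0.06, 0.062, 0.705]
force: [-0.2, -0.1, 0.4]
finger_gap: -0.003
1.6 [0.5051 0.153  0.2309] F [-0.2 -0.1  0.4] gap -0.003 zdir 99.9 q [ 0.08  0.4   1.67  0.    1.07 -1.66]
```

```bash
python3 -m jog '[[[0,4,0],0],[[0,8,0],0],[[0,11,0],0],[[0,13,0],0],[[0,14.9,0],0],[[0,14.9,0],0]]'
python3 - <<'E'
from h import *
s=snap('scene','s1');crop('s1',330,130,470,290,4,'s1c')
i=cv2.imread('pics/s1c.png');cv2.imwrite('pics/s1c.png',i[:600])
E
```

```text
t: 2.1
tcp_pos: [0.5026, 0.1535, 0.0792]
tool_rot: [-0.704, -0.058, 0.064, 0.705]
force: [0.1, -0.3, -0.7]
finger_gap: 0.002
```

View pics/s1c.png

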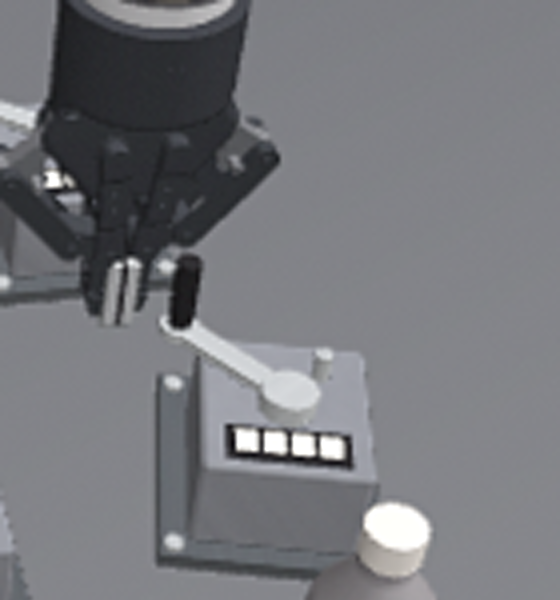

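The fingers stand right of the post with a gap of about 1 cm. Next I push along the arc, stopping short of the stop.

```bash
python3 -m jog '[[[0.3,0,1.0],0],[[0,0,1.8],0],[[-0.3,0,2.6],0],[[-0.5,0,3.3],0],[[-0.7,0,4.0],0],[[-0.7,0,4.7],0],[[-0.6,0,5.4],0],[[-0.5,0,6.0],0],[[-0.5,0,6.0],0]]'; python3 st.py
python3 - <<'E'
from h import *
s=snap('scene','s2');t=snap('top','t2')
a=cv2.resize(cv2.imread('pics/s2.png')[130:290,330:470],(420,480));b=cv2.resize(cv2.imread('pics/t2.png')[170:290,95:190],(380,480))
cv2.imwrite('pics/m2.png',np.hstack([a,b]))
E
```

```text
t: 2.9
tcp_pos: [0.4916, 0.2115, 0.0824]
tool_rot: [-0.704, -0.061, 0.061, 0.705]
force: [-1.6, -2.7, 0.5]
finger_gap: 0.004
2.9 [0.4916 0.2115 0.0824] F [-1.6 -2.7  0.5] gap 0.004 zdir 99.9 q [ 0.2   0.63  1.78  0.    0.73 -1.55]
```

View pics/m2.png

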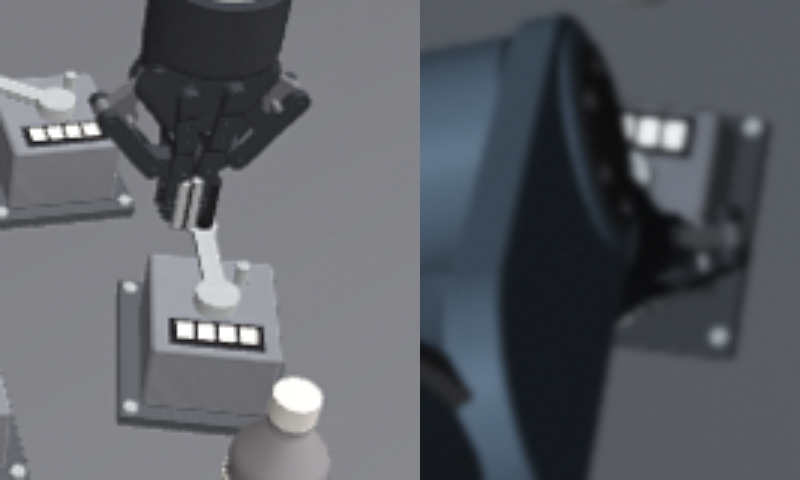

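```bash
python3 -m jog '[[[0.1,0,0.4],0],[[0.2,0,0.8],0],[[0.3,0,1.2],0],[[0.3,0,1.2],0]]'; python3 -m jog '[[[0.1,0,0.25],0],[[0.1,0,0.25],0]]'; python3 -m jog '[[[0.1,0,0.25],0],[[0.1,0,0.25],0]]'
python3 -m jog '[[[0.1,0,0.25],0],[[0.1,0,0.25],0]]'
```

```text
t: 3.33
tcp_pos: [0.4926, 0.2232, 0.0822]
tool_rot: [-0.704, -0.061, 0.06, 0.705]
force: [-0.3, -2.4, 0.3]
finger_gap: -0.004
t: 3.5
tcp_pos: [0.4931, 0.2256, 0.0822]
tool_rot: [-0.704, -0.061, 0.06, 0.705]
force: [-0.3, -1.8, -0.5]
finger_gap: 0.002
t: 3.67
tcp_pos: [0.4936, 0.2282, 0.0823]
tool_rot: [-0.704, -0.061, 0.06, 0.705]
force: [-1.5, -3.0, -0.1]
finger_gap: 0.002
t: 3.83
tcp_pos: [0.4943, 0.2308, 0.0823]
tool_rot: [-0.704, -0.061, 0.06, 0.705]
force: [-0.6, -2.5, -1.4]
finger_gap: -0.002
```

```bash
for i in 1; do python3 -m jog '[[[0.0,0,0.2],0],[[0.0,0,0.2],0]]'; python3 -m jog '[[[0.0,0,0.2],0],[[0,0,0.2],0]]'; done 2>&1 | grep -E "pos|force"
python3 - <<'E'
from h import *
s=snap('scene','s3');a=cv2.resize(cv2.imread('pics/s3.png')[170:290,350:450],(500,600),interpolation=cv2.INTER_CUBIC)
cv2.imwrite('pics/m3.png',a)
E
```

```text
tcp_pos: [0.4943, 0.2316, 0.0823]
force: [1.3, -8.5, -1.3]
tcp_pos: [0.4943, 0.232, 0.0822]
force: [1.1, -12.9, -0.2]
```

View pics/m3.png

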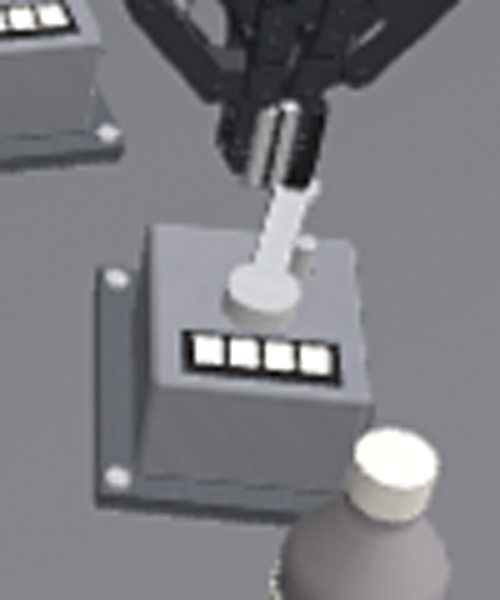

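The lever rests on the pin and the force rose from 3 N to 13 N, so it is at the stop. I'll back off along the arc past rest, then lift.

```bash
python3 -m jog '[[[-0.3,0,-1.2],0],[[-0.6,0,-2.4],0],[[-0.8,0,-3.6],0],[[-0.8,0,-4.8],0],[[-0.6,0,-6],0],[[0,0,-7.2],0],[[0.4,0,-8.4],0],[[0.4,0,-9.5],0],[[0.4,0,-9.5],0],[[0.4,-4,-9.5],0],[[0.4,-8,-9.5],0],[[0.4,-8,-9.5],0]]'; python3 st.py
python3 - <<'E'
from h import *
s=snap('scene','s4');t=snap('top','t4')
a=cv2.resize(cv2.imread('pics/s4.png')[130:290,330:470],(420,480));b=cv2.resize(cv2.imread('pics/t4.png')[170:290,95:190],(380,480))
cv2.imwrite('pics/m4.png',np.hstack([a,b]))
print([proj(s,p) for p in ([.5005,.186,.109],[.5005,.186,.072])],[proj(t,p) for p in ([.5005,.186,.109],[.5005,.186,.072])])
E
```

```text
t: 5.22
tcp_pos: [0.5176, 0.1421, 0.1679]
tool_rot: [-0.704, -0.065, 0.056, 0.705]
force: [0.9, -0.2, 0.3]
finger_gap: -0.002
5.2167 [0.5176 0.1421 0.1679] F [ 0.9 -0.2  0.3] gap -0.002 zdir 99.8 q [ 0.06  0.49  1.73  0.    0.91 -1.68]
[(np.float64(377.69775582443947), np.float64(193.93500146699006)), (np.float64(375.04016331496206), np.float64(209.70958259679244))] [(np.float64(162.8852300373203), np.float64(234.62337322327926)), (np.float64(167.33445874014518), np.float64(237.32127031258395))]
```

View pics/m4.png

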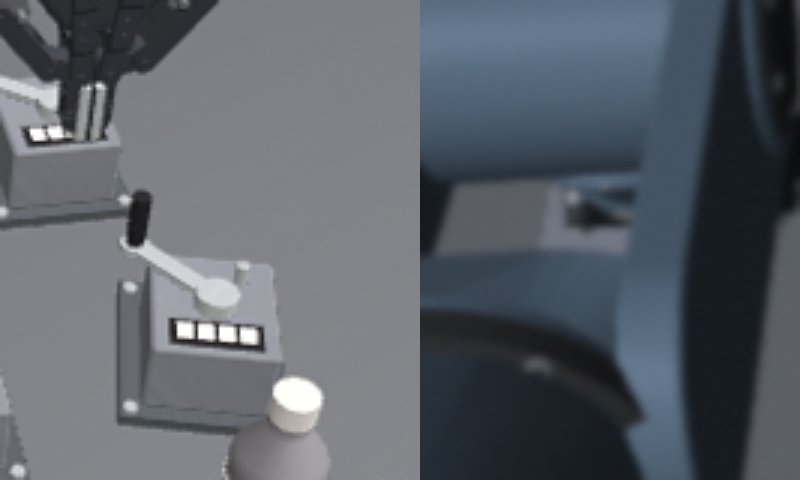

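The post is back at rest: it sits at crop (141,192), as predicted. Next I go over the clamp post with the jaws open 5 cm and aligned with the arc.

```bash
python3 -m jog '[[[-2.1,0,-29],1.13],[[-2.1,0,-29],1.13],[[-2.1,0,-29],1.13],[[-2.1,0,-29],1.13],[[-2.1,0,-29],1.13],[[-2.1,0,-29],1.13],[[-2.1,0,-29],1.13],[[-2.1,0,-29],1.13],[[-2.1,0,-29],1.13],[[-2.1,0,-29],1.13],[[-2.1,0,-29],1.13],[[-2.1,0,-29],1.13],[[-2.1,0,-29],1.13]]' 5 40
python3 st.py
python3 - <<'E'
from h import *
snap('wrist','w5');s=snap('scene','s5')
a=cv2.resize(cv2.imread('pics/w5.png'),(400,300));b=cv2.resize(cv2.imread('pics/s5.png')[120:300,80:320],(400,300));cv2.imwrite('pics/m5.png',np.hstack([a,b]))
E
```

```text
t: 6.4
tcp_pos: [0.5419, -0.1469, 0.1619]
tool_rot: [-0.628, 0.326, -0.325, 0.628]
force: [-0.3, 0.9, 0.5]
finger_gap: 0.583
6.4 [ 0.5419 -0.1469  0.1619] F [-0.3  0.9  0.5] gap 0.583 zdir 35.2 q [-0.46  0.53  1.66  0.    0.95 -1.08]
```

View pics/m5.png

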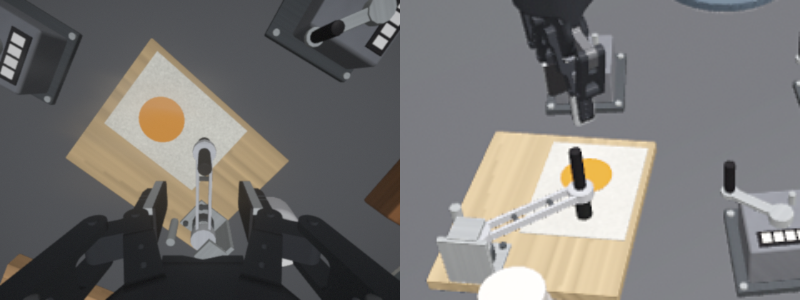

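Wrist view: the clamp post (204,160) is centred between the open fingers. I descend around it and check the force before closing.

```bash
python3 -m jog '[[[0.3,0,0.3],0],[[0.3,3,0.3],0],[[0.3,5,0.3],0],[[0.3,7,0.3],0],[[0.3,8.5,0.3],0],[[0.3,9.3,0.3],0],[[0.3,9.3,0.3],0]]'; python3 -m jog '[[[0,0,0],0],[[0,0,0],0],[[0,0,0],0],[[0,0,0],0],[[0,0,0],0],[[0,0,0],0]]' 0 60; python3 st.py
```

```text
t: 7.08
tcp_pos: [0.5457, -0.1479, 0.0676]
tool_rot: [0.628, -0.327, 0.325, -0.627]
force: [0.1, 0.0, -0.9]
finger_gap: 0.588
t: 7.58
tcp_pos: [0.5463, -0.1494, 0.0706]
tool_rot: [0.628, -0.325, 0.326, -0.627]
force: [-4.6, -3.7, 6.3]
finger_gap: 0.146
7.5833 [ 0.5463 -0.1494  0.0706] F [-4.6 -3.7  6.3] gap 0.146 zdir 35.1 q [-0.46  0.68  1.71 -0.    0.75 -1.07]
```

Gripped on the 14 mm post. I follow the arc to 1.1 rad.

```bash
python3 -m jog '[[[0,-0.3,0],0],[[0.06,-0.3,-1.2],-0.1],[[0.24,-0.3,-2.38],-0.2],[[0.54,-0.3,-3.55],-0.3],[[0.95,-0.3,-4.67],-0.4],[[0.95,-0.3,-4.67],-0.4]]'; python3 st.py
```

```text
t: 8.08
tcp_pos: [0.5136, -0.1831, 0.0709]
tool_rot: [-0.679, 0.195, -0.196, 0.68]
force: [5.9, 3.7, -14.6]
finger_gap: 0.146
8.0833 [ 0.5136 -0.1831  0.0709] F [  5.9   3.7 -14.6] gap 0.146 zdir 57.9 q [-0.55  0.66  1.76  0.    0.72 -1.56]
```

```bash
python3 -m jog '[[[0,0.2,0],0],[[0.06,0.2,-1.2],-0.1],[[0.24,0.2,-2.38],-0.2],[[0.54,0.2,-3.55],-0.3],[[0.95,0.2,-4.67],-0.4],[[1.47,0.2,-5.75],-0.5],[[2.1,0.2,-6.78],-0.6],[[2.82,0.2,-7.73],-0.7],[[2.82,0.2,-7.73],-0.7]]'; python3 st.py
```

```text
t: 8.83
tcp_pos: [0.4951, -0.2623, 0.0706]
tool_rot: [-0.704, -0.048, 0.05, 0.707]
force: [-4.2, 6.6, 5.3]
finger_gap: 0.15
8.8333 [ 0.4951 -0.2623  0.0706] F [-4.2  6.6  5.3] gap 0.15 zdir 98.0 q [-0.69  0.68  1.72  0.    0.75 -2.4 ]
```

```bash
python3 -m jog '[[[0.02,0,-0.7],-0.06],[[0.07,0,-1.3],-0.11],[[0.07,0,-1.3],-0.11]]'|grep -E "pos|force"; python3 -m jog '[[[0.02,0,-0.3],-0.025],[[0.02,0,-0.3],-0.025]]'|grep -E "pos|force"; python3 -m jog '[[[0,0,-0.2],-0.015],[[0,0,-0.2],-0.015]]'|grep -E "pos|force";python3 st.py
```

```text
tcp_pos: [0.4971, -0.2739, 0.0706]
force: [-5.7, 5.7, 4.9]
tcp_pos: [0.4976, -0.2762, 0.0706]
force: [-5.4, 5.1, 4.8]
tcp_pos: [0.4981, -0.2779, 0.0706]
force: [-6.1, 4.5, 4.3]
9.4167 [ 0.4981 -0.2779  0.0706] F [-6.1  4.5  4.3] gap 0.148 zdir 106.5 q [-0.7   0.69  1.69  0.    0.77 -2.56]
```

```bash
python3 -m jog '[[[0,0,-0.2],0],[[0,0,-0.2],0]]'|grep -E "pos|force"; python3 -m jog '[[[0,0,-0.2],0],[[0,0,-0.2],0]]'|grep -E "pos|force"; python3 -m jog '[[[0,0,-0.15],0],[[0,0,-0.15],0]]'|grep -E "pos|force"; python3 st.py
```

```text
tcp_pos: [0.4984, -0.2794, 0.0706]
force: [-6.3, 6.2, 4.8]
tcp_pos: [0.4989, -0.2809, 0.0706]
force: [-6.2, 5.8, 6.2]
tcp_pos: [0.499, -0.2816, 0.0706]
force: [-7.0, 8.3, 6.1]
9.9167 [ 0.499  -0.2816  0.0706] F [-7.   8.3  6.1] gap 0.148 zdir 106.5 q [-0.71  0.69  1.68  0.    0.78 -2.57]
```

Force is starting to rise at the predicted stop position. I'll press a little more and look.

```bash
python3 -m jog '[[[0,0,-0.2],0],[[0,0,-0.2],0]]'|grep -E "pos|force"; python3 -m jog '[[[0,0,-0.2],0],[[0,0,-0.2],0]]'|grep -E "pos|force"; python3 -m jog '[[[0,0,-0.15],0],[[0,0,-0.15],0],[[0,0,-0.15],0],[[0,0,-0.15],0]]'|grep -E "pos|force"; python3 st.py
python3 - <<'E'
from h import *
s=snap('scene','s6');snap('wrist','w6')
a=cv2.resize(cv2.imread('pics/s6.png')[180:320,60:200],(420,420),interpolation=cv2.INTER_CUBIC);b=cv2.resize(cv2.imread('pics/s6.png'),(380,285));c=np.zeros((420,800,3),np.uint8);c[:,:420]=a;c[:285,420:]=b;cv2.imwrite('pics/m6.png',c)
E
```

```text
tcp_pos: [0.499, -0.2817, 0.0706]
force: [-6.4, 13.6, 8.9]
tcp_pos: [0.499, -0.2818, 0.0705]
force: [-6.6, 16.2, 10.2]
tcp_pos: [0.499, -0.2819, 0.0705]
force: [-7.0, 20.5, 12.1]
10.5833 [ 0.499  -0.2819  0.0705] F [-7.  20.5 12.1] gap 0.144 zdir 106.5 q [-0.71  0.69  1.67  0.01  0.79 -2.58]
```

View pics/m6.png

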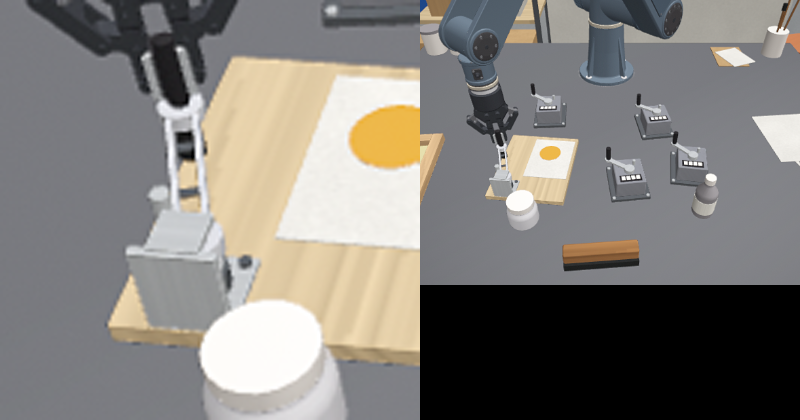

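The arm lies against its peg at about (160,200), gripped at the post. The position is blocked while the force rises to about 20 N, the lever is at rest, and the bystanders are in place.

```bash
python3 -c "
from station import workorder;print(workorder.sign_off())"; python3 st.py
```

```text
the job is handed in; nothing more can be done
None
the job is handed in; nothing more can be done
```

I logged the print on the leftmost counter, then swung the clamp arm to its stop peg. I handed the job in with the fingers still gripping its post, at about 10.7 s of the 51 s allowed.

- **Counter:** I pushed the lever with closed fingers until it met its pin. The force rose from about 3 N to 13 N and the post stopped moving. I then backed off, and the picture showed the post back at its rest position to within a pixel or so.
- **Clamp:** The post stopped at (0.499, -0.282), against a predicted (0.4994, -0.2815). It stayed there while the side force rose to about 20 N, and the picture shows the arm against the peg.
- **Bystanders:** The tub, bottle and squeegee show no movement in the last picture. I judged that by eye and did not measure it.
- **Forces:** Closing on the clamp post, and a small height correction after it, gave vertical forces of up to about 15 N. All readings stayed well under the limits, and no check failed or disagreed.

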